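# Lock a bayonet fuse carrier into a bench fuse box

## Robot

A 6-joint arm with a two-finger parallel gripper is mounted at the origin on the work surface. World frame = base frame: x ahead of the robot, y to its left, z up, the work surface at z = 0. Lengths are in m, angles in rad, forces in N, time in s.
With the tool pointing down it reaches from about 0.375 to 0.9 m from the base axis. Payload 3.1 kg.
Tool frame: the origin (TCP) lies at the very end of the fingers, on their centre line; the grasp point (between the pads) lies 19 mm behind it (manip.pinch_z is the distance from the TCP to the grasp point, in m); z points along the fingers, y is the direction in which the jaws open and shut (so a half turn about z gives the same grasp; the last joint's range is limited). The gripper opens to 85 mm and grips with 20 to 120 N. Pads are 22 mm wide; open, the fingers measure 114 mm over their backs; the gripper's body (76 mm by 85 mm) begins 54 mm behind the grasp point. The pads swing forward as they close: fully open they stand 13 mm farther back than shut.
Start: joints at [0.986, 0.527, 1.433, -0, 1.181, -0.178], TCP at [0.247, 0.574, 0.231] pointing down, gripper open.
Joint ranges: [-3.08, 3.08], [-0.75, 2.2], [0.22, 2.44], [-1.43, 4.57], [0, 2.65], [-2.85, 2.85]. Speed limits (rad/s): [2.79, 2.79, 3.14, 3.14, 3.14, 3.14].

## Interface

Orientations are given as a unit quaternion [x, y, z, w].
In Python, from station import manip gives the robot as it stands.
- The arm moves only by the tool drive_tool, never from a script. Its argument "increments" is a list of rows, each a list of 7 numbers: the closure in counts, from 0 (fully open) to 255 (shut), then the shift along the tool's x, y, z in cm, then the turn, a rotation vector about the tool's x, y, z in rad. A call has 1 to 20 rows; each row is the pose to reach, as a shift and turn from the pose commanded when the call began, along the tool's axes at that moment; what a row does not reach only later rows make up. A row lasts 1/10 s, in which the tool goes at most 50 mm and 8.59 degrees, less where a joint would pass 70% of its speed; a pose out of reach is approached as far as the arm can. A call with a gripper value outside its range is refused whole. The fingers move at their own pace and stop on an object; "force" is the grip in N (left out, the last holds). Time passes only in rows, so rows that repeat a pose let the fingers close. It gives the time, the measured TCP pose, the force and the opening at its end, in the units of the state.
- manip.sense(): the state, without advancing time (a new reading comes with each control period).
- manip.snapshot(name): name is "scene" or "side" or "wrist"; returns the picture (400x640x3 uint8, red, green, blue); there is no depth.
- manip.camera_model(name): a dict with "mtx" (3x3 intrinsics, pixels), "cam_to_world" (4x4, takes a point from camera to world coordinates). Camera axes: x right, y down, z forward; pixel columns grow to the right and rows downward; lengths in m; the calibration is good to about 2 mm. A picture is of the moment at which its call begins: read the wrist's pose just before it. camera_model takes no time and is no camera call; for the wrist camera it gives the pose at the moment of the call.
- manip.sign_off(): hands the job in, once; it reports no verdict.
The state is a dict: "t": time; "q": joint angles; "qd": joint speeds; "tau": joint torques, N m; "tcp_pos": TCP position; "tool_rot": TCP orientation; "force": force on the tool from outside, world axes, zero at the start; "ft_torque": the same for the moment, N m; "finger_gap": opening from 0.0 (shut) to 1.0 (fully open).
Only numpy, scipy, OpenCV 4.12 (cv2) and the standard library are available. Lean on these libraries where they do the work, as an engineer would, in place of code of your own. Each camera call takes 0.05 s, during which the arm holds its last target. There are 200 camera calls.

## Task

Put the larger of the two loose fuse carriers into the empty holder of the fuse box and lock it: let its two pins into the slots, push it in against the spring, turn it clockwise to the stop and let it rise into its notches, then let go. Feel your way and force nothing: push and turn gently, so that the holder never takes more than 60 N in all. Leave everything else where it stands.

Things in the scene. Friction and masses are not known exactly. Their poses are not given: they have to be found in the camera images.
- carrier: The larger loose fuse carrier: black plastic, 66 mm tall, 0.08 to 0.17 kg, standing upright on the table. Origin at the centre of its underside, z up its axis. Round shank 26 mm in diameter, z 0 to 28 mm (foot chamfered 3 mm), flange 48 mm in diameter, z 28 to 32 mm. The same after half a turn.
- grip (a point): Point on the carrier's axis at z 54 mm (12 mm below its top), axes as the carrier: centre of the upright grip bar, 44 mm long along x, 16 mm thick along y, z 32 to 66 mm. Pinch it across its thickness; the flange is below.
- pins (a point): Point on the carrier's axis at z 10 mm, axes as the carrier. Two round steel pins, 7 mm thick, stick out of the shank on opposite sides along x, 40 mm from tip to tip, parallel to the grip bar.
- spare: The smaller loose carrier (shank 20 mm, flange 32 mm in diameter, grip bar 28 x 12 mm, 66 mm tall), standing upright; the wrong size, leave it alone. Origin at the centre of its underside.
- fuse_box: Grey fuse box, fixed to the table, 140 (x) x 240 (y) x 45 mm high. Origin at the centre of its underside. On its panel stand two aluminium collars 58 mm in diameter and 34 mm high; that at y -65 mm already carries a locked carrier, that at y +55 mm is empty. Turning against its stop with 0.5 N m loads it with some 30 N at each pin. Tallest point 128 mm, the locked carrier.
- mouth (a point): Centre of the empty collar's mouth, level with its top face (box frame 0, 55, 79 mm), axes as the box. Bore 29 mm; two opposite slots, 9 mm wide, 45 mm across, let the pins in. They lie along the box's x axis, but turned up to 0.70 rad either way: the collar's clamping angle is not measured. Pins off the slots rest on the top face, the carrier's underside 6.5 mm below this point.
- spring (a point): On the collar's axis, 10.5 mm below the mouth: top of the sprung contact, 22 mm wide, as it stands with nothing in. It meets the carrier's underside with 2 N, then 500 N/m. Pins are clear under the 10 mm thick rim when the underside is 13 mm or more below this point; the flange touches the collar at 17.5 mm.
- seat (a point): On the collar's axis, 18.5 mm below the mouth: where the carrier's underside is once locked. Under the rim the pins turn only clockwise seen from above, 1.22 rad from slot to notch, hard stop 0.06 rad further. Notches 9 mm wide, 5 mm deep in the rim's underside, closed above: let go there, the spring lifts the carrier in with about 6 N.
- beaker: Empty glass beaker, 72 mm wide, 90 mm high; bystander. Origin under its centre.
- can: Plain aluminium can, 66 mm wide, 115 mm high; bystander. Origin under its centre.
- meter: Handheld meter lying flat, 170 x 85 x 40 mm; bystander. Origin under its centre.
- breadboard: White breadboard lying flat, 165 x 60 mm; bystander. Origin under its centre.
- screwdriver: Screwdriver lying on the table, 170 mm; bystander.
- spool: Solder spool standing on its flange, 60 mm wide, 40 mm high; bystander. Origin under its centre.
- parts_tray: Small grey divided tray, 110 x 80 x 30 mm; bystander. Origin under its centre.
Things that resemble listed ones, but are neither listed nor needed, are in the scene too. Leave any turquoise look-alike of the carrier alone.

How it is judged:
By the outcome, as a careful person would: the job done as asked, in the order asked, and still so for the second after the job is handed in, with the robot touching nothing.
It also fails if it takes over 72 s, if anything falls off the work surface, if the arm or the gripper's body presses on something with over 40 N, if the wrist force passes 120 N, or if a joint passes its speed limit or range.

## Working session

There is one attempt and no reset: what is moved stays moved. The work goes in short steps, Python scripts to look and compute and a tool call to move; the robot and the scene stay as the last step left them, time stands still between calls to the robot, and variables do not carry over. Pictures are saved under pics/ and viewed, about 8 in all and at most 12, crops included, and the job is handed in when it is done.

Besides the shell and the picture viewer there is one more tool, called after "Call:" in YAML: its name, and indented under it one key for each argument. drive_tool: Moves the arm, as the interface text tells. Its arguments: {"type":"object","properties":{"increments":{"type":"array","items":{"type":"array","items":{"type":"number"}}},"force":{"type":"number"}},"required":["increments"]}

```bash
ls; mkdir -p pics
python3 - <<'E'
from station import manip
import cv2,numpy as np
for n in ("scene","side"):
    cv2.imwrite(f"pics/{n}0.png",manip.snapshot(n)[:,:,::-1])
    m=manip.camera_model(n);print(n,np.round(m["mtx"],1).tolist(),np.round(m["cam_to_world"],3).tolist())
s=manip.sense();print(s)
E
```

```text
pics
scene [[449.8, 0.0, 319.8], [0.0, 449.8, 200.2], [0.0, 0.0, 1.0]] [[0.485, 0.512, -0.709, 1.699], [0.874, -0.272, 0.402, -0.636], [0.013, -0.815, -0.58, 0.97], [0.0, 0.0, 0.0, 1.0]]
side [[461.2, 0.0, 318.4], [0.0, 461.2, 190.1], [0.0, 0.0, 1.0]] [[0.978, -0.097, 0.183, 0.375], [-0.206, -0.556, 0.805, -0.96], [0.024, -0.826, -0.564, 0.752], [0.0, 0.0, 0.0, 1.0]]
{'t': 0.1, 'q': array([ 9.85508287e-01,  5.28401074e-01,  1.43375729e+00,  1.48245881e-05,
        1.18140928e+00, -1.78549459e-01]), 'qd': array([ 3.62318386e-04, -2.09272556e-03, -2.72856760e-03, -1.11828874e-03,
       -5.13904636e-05,  1.40132962e-03]), 'tau': array([-3.81988648e-04, -4.43305707e+01, -1.78586841e+01, -2.54175047e-04,
        3.85040927e-03,  1.22005915e-05]), 'tcp_pos': array([0.24690021, 0.57347181, 0.23041972]), 'tool_rot': array([ 2.01972990e-01,  9.79390594e-01, -9.13794725e-04, -3.74402710e-04]), 'force': array([-0.4398883 , -1.25825408, -0.48157987]), 'ft_torque': array([ 0.01987846, -0.0548546 , -0.01216492]), 'finger_gap': 1.0019436977283618}
```

View pics/scene0.png

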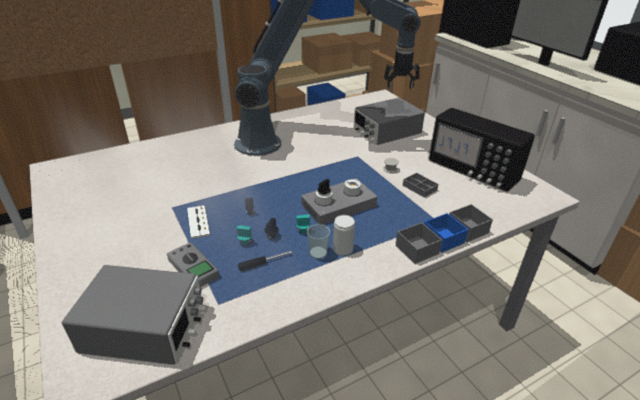

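View pics/side0.png

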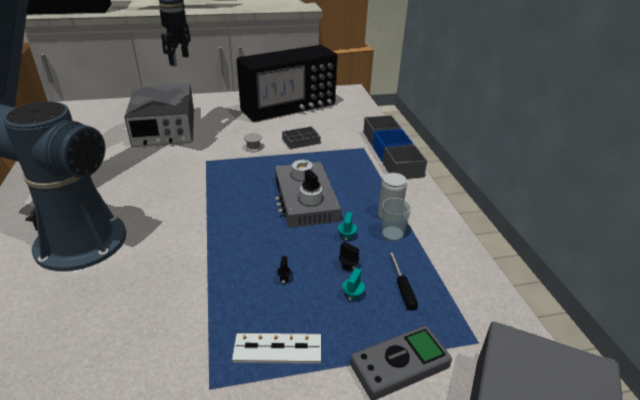

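The scene view shows these candidates for the carrier:
- Black carrier at scene (272,228) / side (349,255), which looks the larger.
- Black carrier at scene (249,205) / side (284,270), slim, probably the spare.
- Turquoise look-alikes at side (348,228) and (355,286).
- Locked carrier at side (311,185).

The empty collar is at side (302,170). I'll check the choice in a close crop.

```bash
cat > h.py <<'E'
from station import manip
import cv2,numpy as np
def ray(n,uv,m=None):
    m=m or manip.camera_model(n);T=m["cam_to_world"]
    d=T[:3,:3]@np.linalg.solve(m["mtx"],[*uv,1.]);return T[:3,3],d
def onz(n,uv,z,m=None):
    o,d=ray(n,uv,m);return o+d*(z-o[2])/d[2]
def proj(n,p,m=None):
    m=m or manip.camera_model(n);T=np.linalg.inv(m["cam_to_world"]);c=m["mtx"]@(T[:3,:3]@np.array(p)+T[:3,3]);return c[:2]/c[2]
E
python3 - <<'E'
from h import *
a=cv2.imread("pics/side0.png")[145:305,240:440];b=cv2.imread("pics/scene0.png")[165:265,230:390]
r=lambda i,w,h:cv2.resize(i,(w,h),interpolation=cv2.INTER_CUBIC)
cv2.imwrite("pics/crop1.png",np.hstack([r(a,400,320)*1,r(b,400,250)[:, :][:250] if 0 else cv2.copyMakeBorder(r(b,400,250),0,70,0,0,cv2.BORDER_CONSTANT)]))
for n,f in(("side","side0"),("scene","scene0")):
    g=cv2.imread(f"pics/{f}.png");k=(g.max(2)<48).astype(np.uint8)
    N,_,st,c=cv2.connectedComponentsWithStats(k)
    for i in range(1,N):
        x,y,w,h,A=st[i]
        if 25<A<900 and 150<y<310 and 220<x<440: print(n,st[i],np.round(c[i],1),np.round(onz(n,c[i],.045),3))
E
```

```text
side [384 151  41  26 438] [403.8 166.9] [0.879 0.125 0.045]
side [303 170  17  21 254] [310.5 181. ] [0.592 0.097 0.045]
side [276 176   5  17  32] [277.6 184.3] [0.499 0.096 0.045]
side [279 195   8  22  58] [282.6 205.1] [ 0.499 -0.002  0.045]
side [318 213  13  10  88] [324.  217.8] [ 0.593 -0.073  0.045]
side [308 215   4   9  30] [309.4 219.1] [ 0.556 -0.072  0.045]
side [313 214   4  10  29] [314.2 218.1] [ 0.568 -0.07   0.045]
side [298 216   4   9  32] [299.3 220.2] [ 0.531 -0.072  0.045]
side [303 216   4   9  32] [304.4 219.6] [ 0.543 -0.072  0.045]
side [339 241  20  30 430] [348.2 256.2] [ 0.616 -0.221  0.045]
side [277 256  14  28 217] [283.8 270.1] [ 0.467 -0.238  0.045]
side [397 276  21  34 397] [406.7 293.2] [ 0.706 -0.35   0.045]
scene [318 180  12  14 121] [324. 187.] [0.503 0.06  0.045]
```

View pics/crop1.png

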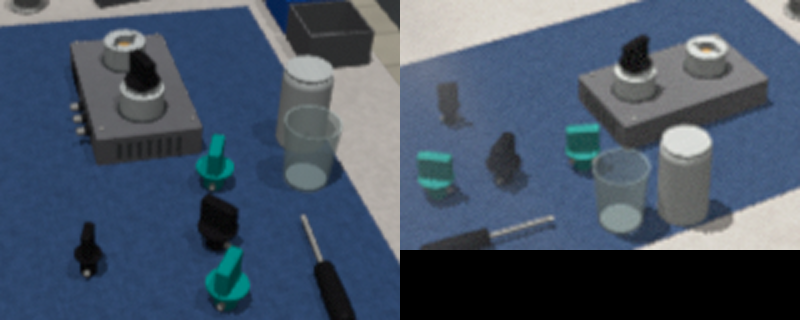

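The crop confirms the choice: the black carrier at side (349,255) is wide and the one at (284,270) is slim, so that one is the spare. Next I'll get the coarse positions and the wrist camera's offset.

```bash
cat >> h.py <<'E'
from scipy.spatial.transform import Rotation as R
def pose():
    s=manip.sense();return np.array(s["tcp_pos"]),R.from_quat(s["tool_rot"])
def plan(p,yaw,flip=True):
    """target tcp, tool down, with tool y axis (jaw) at world yaw (mod pi); returns shift cm, rotvec"""
    p0,r0=pose();best=None
    for k in(0,np.pi):
        a=yaw+k;y=np.array([np.cos(a),np.sin(a),0]);z=np.array([0,0,-1.]);x=np.cross(y,z)
        v=(r0.inv()*R.from_matrix(np.c_[x,y,z])).as_rotvec()
        if best is None or np.linalg.norm(v)<np.linalg.norm(best):best=v
    return np.round(r0.inv().apply(np.array(p)-p0)*100,2),np.round(best,3)
E
python3 - <<'E'
from h import *
for n,u in(("side",(301.5,168.5)),("scene",(352.8,183.4))):print("mouth",onz(n,u,.079))
for n,u in(("side",(311,183)),("scene",(324,187))):print("locked",onz(n,u,.105))
for n,u in(("side",(348.2,256.2)),("scene",(271.5,228))):print("carrier",onz(n,u,.042))
p,r=pose();T=manip.camera_model("wrist")["cam_to_world"]
print(manip.camera_model("wrist")["mtx"][0],"cam in tool",r.inv().apply(T[:3,3]-p),(r.inv().as_matrix()@T[:3,:3]).round(2), "x",r.as_matrix().round(3))
print(plan((.57,.05,.25),0),manip.pinch_z)
E
```

```text
mouth [0.56893495 0.11263219 0.079     ]
mouth [0.57532239 0.13740755 0.079     ]
locked [ 0.57287778 -0.00193034  0.105     ]
locked [0.58064688 0.01444545 0.105     ]
carrier [ 0.61717245 -0.21739203  0.042     ]
carrier [ 0.62852085 -0.20810639  0.042     ]
[304.78415643   0.         320.4912285 ] cam in tool [ 0.07435269  0.00015777 -0.14165469] [[-0.   -0.96 -0.29]
 [ 1.   -0.   -0.  ]
 [ 0.   -0.29  0.96]] x [[-0.918  0.396 -0.001]
 [ 0.396  0.918 -0.002]
 [ 0.    -0.002 -1.   ]]
(array([-50.38, -35.3 ,  -1.91]), array([-2.000e-03,  1.000e-03,  1.164e+00])) 0.0187
```

Both rough fixes put the mouth near (0.572, 0.125) and the carrier near (0.62, -0.21). I'll go over the collar first.

Call:
drive_tool:
  increments:
    - [0,-47.6,-28.9,-3,0,0,-0.4]
    - [0,-47.6,-28.9,-3,0,0,-0.4]
    - [0,-47.6,-28.9,-3,0,0,-0.4]
    - [0,-47.6,-28.9,-3,0,0,-0.4]
    - [0,-47.6,-28.9,-3,0,0,-0.4]
    - [0,-47.6,-28.9,-3,0,0,-0.4]
    - [0,-47.6,-28.9,-3,0,0,-0.4]
    - [0,-47.6,-28.9,-3,0,0,-0.4]
    - [0,-47.6,-28.9,-3,0,0,-0.4]
    - [0,-47.6,-28.9,-3,0,0,-0.4]
    - [0,-47.6,-28.9,-3,0,0,-0.4]
    - [0,-47.6,-28.9,-3,0,0,-0.4]
    - [0,-47.6,-28.9,-3,0,0,-0.4]
    - [0,-47.6,-28.9,-3,0,0,-0.4]
    - [0,-47.6,-28.9,-3,0,0,-0.4]

```text
t: 1.6
tcp_pos: [0.5685, 0.1219, 0.2609]
tool_rot: [0.002, 1.0, 0.0, -0.001]
force: [0.4, -0.3, 0.5]
finger_gap: 1.0
```

Run:
```python
from h import *
m=manip.camera_model("wrist");np.savez("m1.npz",**m)
cv2.imwrite("pics/w1.png",manip.snapshot("wrist")[:,:,::-1])
s=manip.sense();print(s["t"],s["tcp_pos"],s["q"].round(3),s["force"]);print(proj("wrist",(.572,.125,.079),m))
```

```text
1.65 [0.56862854 0.12195187 0.26109298] [ 0.019  0.436  1.509  0.     1.198 -1.547] [-0.48891958 -0.90989438 -0.90378578]
[323.3091099  173.95267364]
```

View pics/w1.png

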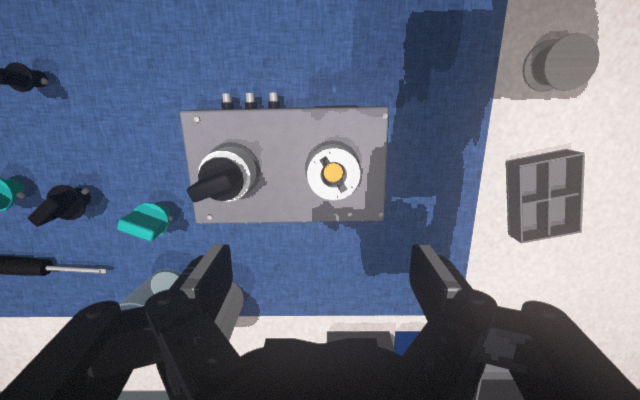

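The wrist view shows the empty collar at (333,173), with its slots running from upper left (320,155) to lower right (346,190). The target carrier is at (65,200) and the locked one at (225,178). Now I'll measure the mouth centre and slot angle.

Run:
```python
from h import *
m=dict(np.load("m1.npz"));g=cv2.imread("pics/w1.png");gr=g.min(2)
roi=np.zeros_like(gr);roi[125:225,285:385]=1
k=((gr>185)&(roi>0)).astype(np.uint8)
N,lab,st,c=cv2.connectedComponentsWithStats(k);i=1+st[1:,4].argmax();print(st[i])
pts=np.argwhere(lab>=1)[:,::-1]
hull=cv2.convexHull(pts.astype(np.float32))
P=np.array([onz("wrist",u,.079,m)[:2] for u in hull[:,0]],np.float32)
(cx,cy),r=cv2.minEnclosingCircle(P);print("mouth",cx,cy,r, cv2.fitEllipse(P))
vv,uu=np.mgrid[130:220,290:380]
Q=np.array([onz("wrist",u,.079,m)[:2] for u in zip(uu.ravel(),vv.ravel())])-[cx,cy]
G=gr[130:220,290:380].ravel();rr=np.hypot(*Q.T)
for a,b in((.0165,.0205),(.016,.0215),(.018,.022)):
    s=(rr>a)&(rr<b);th=np.arctan2(Q[s,1],Q[s,0]);w=np.clip(170-G[s].astype(float),0,None)
    z=(w*np.exp(2j*th)).sum();print("slot angle",np.angle(z)/2,abs(z)/w.sum())
    for h in(0,1):
        q=(np.cos(th-np.angle(z)/2)>0)==h;print("  half",h,np.angle((w[q]*np.exp(1j*th[q])).sum()))
cv2.imwrite("pics/c2.png",cv2.resize(g[120:230,180:400],(800,400),interpolation=cv2.INTER_CUBIC))
# big carrier: flange/bar rough
for u in((65,203),(60,200)):print(onz("wrist",u,.045,m))
```

```text
[ 307  148   53   53 1549]
mouth 0.5727573037147522 0.13585001230239868 0.029669661074876785 ((0.572748601436615, 0.1356555074453354), (0.057626623660326004, 0.05865350365638733), 97.71456146240234)
slot angle 0.5588984394981876 0.9723494162016638
  half 0 -2.5811869533871445
  half 1 0.5560300441224445
slot angle 0.561574957654107 0.9719034544381105
  half 0 -2.578638553258313
  half 1 0.5587731139247587
slot angle 0.5591607037319553 0.9767708325609835
  half 0 -2.58285486287921
  half 1 0.5603511842440227
[ 0.61484646 -0.1951191   0.045     ]
[ 0.61089239 -0.20032259  0.045     ]
```

View pics/c2.png

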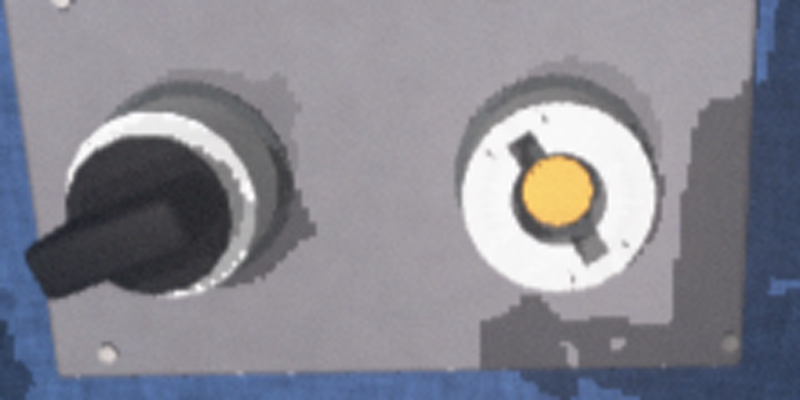

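The slots lie at 0.56 rad (world) and the mouth is at about (0.573, 0.136). Now over the carrier.

Call:
drive_tool:
  increments:
    - [0,-4.5,-34,3,0,0,0]
    - [0,-4.5,-34,3,0,0,0]
    - [0,-4.5,-34,3,0,0,0]
    - [0,-4.5,-34,3,0,0,0]
    - [0,-4.5,-34,3,0,0,0]
    - [0,-4.5,-34,3,0,0,0]
    - [0,-4.5,-34,3,0,0,0]
    - [0,-4.5,-34,3,0,0,0]
    - [0,-4.5,-34,3,0,0,0]
    - [0,-4.5,-34,3,0,0,0]

```text
t: 2.65
tcp_pos: [0.6125, -0.2177, 0.2312]
tool_rot: [0.002, 1.0, 0.001, -0.0]
force: [-0.3, 0.6, 0.7]
finger_gap: 0.999
```

Run:
```python
from h import *
m=manip.camera_model("wrist");np.savez("m2.npz",**m)
g=manip.snapshot("wrist")[:,:,::-1];cv2.imwrite("pics/w2.png",g)
s=manip.sense();print(s["t"],s["tcp_pos"],s["q"].round(3))
k=(g.max(2)<48).astype(np.uint8);k[:,:]=cv2.morphologyEx(k,cv2.MORPH_OPEN,np.ones((3,3)))
N,lab,st,c=cv2.connectedComponentsWithStats(k)
for i in range(1,N):
    if 150<st[i,4]<6000:print(st[i],c[i].round(1),onz("wrist",c[i],.05,m).round(4))
```

```text
2.7 [ 0.61261744 -0.21756565  0.23148339] [-0.513  0.562  1.365  0.     1.216 -2.08 ]
[ 547  114   87   50 2962] [585.  138.5] [0.5797 0.0611 0.05  ]
```

View pics/w2.png

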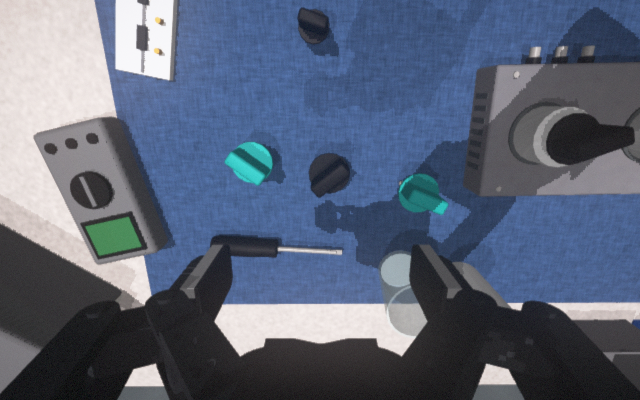

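The target carrier is at (329,175), its bar running from (312,188) to (348,165). The turquoise pieces flank it at (250,163) and (425,195), with the spare at (313,25). I'll refine the bar.

Run:
```python
from h import *
m=dict(np.load("m2.npz"));g=cv2.imread("pics/w2.png").astype(int)
sat=g[...,0]-g[...,2];k=((sat<14)&(g.max(2)<75)).astype(np.uint8);roi=np.zeros_like(k);roi[145:205,300:360]=1;k*=roi
N,lab,st,c=cv2.connectedComponentsWithStats(k);i=1+st[1:,4].argmax();print(st[i],c[i])
# flange circle (z .032): fit enclosing
v=np.array([onz("wrist",u,.032,m)[:2] for u in np.argwhere(lab==i)[:,::-1]],np.float32);print("all",cv2.minEnclosingCircle(v))
sub=g[140:210,295:365].astype(np.uint8);out=cv2.resize(cv2.convertScaleAbs(sub,alpha=3),(560,560),interpolation=cv2.INTER_NEAREST)
cv2.imwrite("pics/c3.png",out)
```

```text
[312 165  36  29 282] [330.84751773 178.25531915]
all ((0.6266286373138428, -0.20739760994911194), 0.022063151001930237)
```

View pics/c3.png

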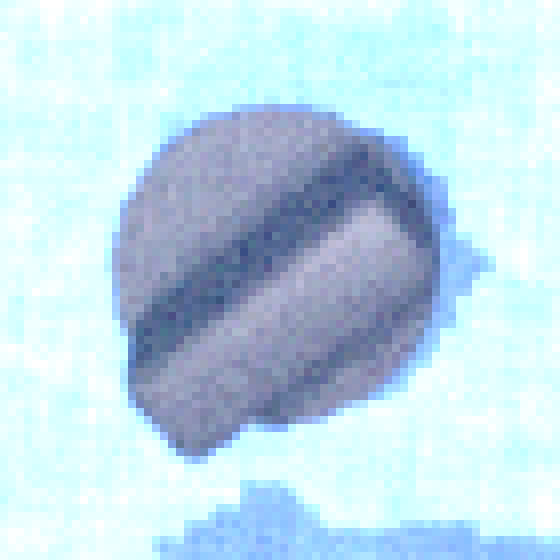

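Run:
```python
from h import *
m=dict(np.load("m2.npz"))
f=lambda x,y,z:onz("wrist",(295+x/8-.5,140+y/8-.5),z,m)[:2]
q=[f(*c,.066) for c in((133,375),(197,455),(439,287),(375,207))]
print("top",np.mean(q,0),[round(float(np.linalg.norm(q[i]-q[(i+1)%4])),4) for i in range(4)],"ang",[np.arctan2(*(b-a)[::-1]) for a,b in((q[0],q[3]),(q[1],q[2]))])
print("flange",f(278,263,.032),np.linalg.norm(f(115,263,.032)-f(440,263,.032)))
p=np.mean(q,0)
print(plan((*p,.12),np.arctan2(*(q[3]-q[0])[::-1])-np.pi/2))
```

```text
top [ 0.6197839  -0.20756163] [0.0138, 0.0388, 0.0135, 0.0384] ang [np.float64(2.1857067569017374), np.float64(2.1929826096418408)]
flange [ 0.61855811 -0.20749966] 0.0465988083411725
(array([-0.72,  0.99, 11.15]), array([ 0.   , -0.001,  0.952]))
```

Call:
drive_tool:
  increments:
    - [90,-0.7,1.0,11.1,0,0,0.95]
    - [90,-0.7,1.0,11.1,0,0,0.95]
    - [90,-0.7,1.0,11.1,0,0,0.95]
    - [90,-0.7,1.0,11.1,0,0,0.95]
    - [90,-0.7,1.0,11.1,0,0,0.95]
    - [90,-0.7,1.0,11.1,0,0,0.95]
    - [90,-0.7,1.0,11.1,0,0,0.95]
    - [90,-0.7,1.0,11.1,0,0,0.95]
    - [90,-0.7,1.0,11.1,0,0,0.95]

```text
t: 3.6
tcp_pos: [0.62, -0.2086, 0.1207]
tool_rot: [0.459, 0.888, 0.0, 0.0]
force: [0.1, 1.4, 0.4]
finger_gap: 0.647
```

Run:
```python
from h import *
m=manip.camera_model("wrist");np.savez("m3.npz",**m)
g=manip.snapshot("wrist")[:,:,::-1];cv2.imwrite("pics/w3.png",g)
s=manip.sense();print(s["t"],s["tcp_pos"],s["q"].round(3),s["finger_gap"],plan((.619,-.2075,.0355),.62))
cv2.imwrite("pics/c4.png",cv2.convertScaleAbs(g,alpha=1.8))
```

```text
3.65 [ 0.61997041 -0.20891607  0.1206292 ] [-0.496  0.696  1.447  0.     0.999 -1.112] 0.6474694983791504 (array([0.17, 0.  , 8.51]), array([ 0.   ,  0.   , -0.003]))
```

View pics/c4.png

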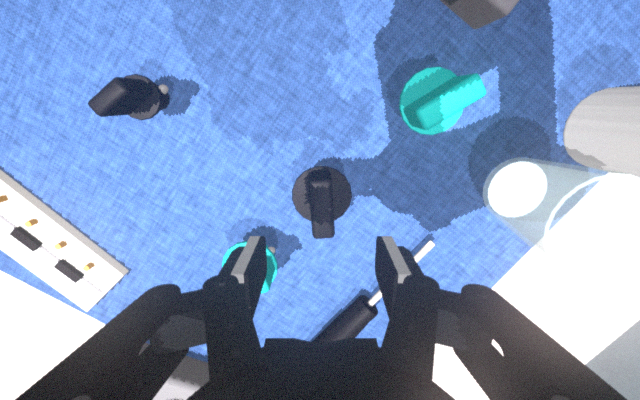

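The bar is centred between the open fingers, at columns 308-334 and rows 170-237, almost aligned with the tool. The screwdriver and the turquoise piece are clear of the finger path. Quick tilt check.

Run:
```python
from h import *
m=dict(np.load("m3.npz"));g=cv2.imread("pics/w3.png")
p,r=pose()
# top-end midpoints of the top face
for v in(200,210,220,230):
    row=g[v,300:345].max(1);print(v,row.tolist())
a,b=[onz("wrist",u,.066,m) for u in((319.5,182),(323.5,236))]
print([r.inv().apply(x-p).round(4) for x in(a,b)])
```

```text
200 [63, 63, 60, 66, 65, 63, 53, 51, 42, 45, 37, 45, 46, 46, 43, 43, 49, 44, 43, 49, 48, 46, 51, 50, 47, 49, 46, 50, 47, 50, 47, 40, 35, 46, 44, 46, 46, 51, 52, 47, 44, 47, 48, 50, 42]
210 [63, 64, 60, 59, 60, 61, 61, 64, 62, 61, 50, 41, 47, 42, 48, 48, 50, 47, 49, 48, 50, 44, 51, 44, 48, 45, 46, 46, 48, 52, 50, 44, 42, 42, 51, 46, 46, 42, 45, 48, 48, 50, 48, 47, 55]
220 [153, 156, 153, 158, 151, 148, 153, 143, 141, 103, 75, 57, 44, 45, 48, 49, 48, 47, 46, 46, 47, 44, 50, 47, 47, 50, 48, 51, 50, 50, 47, 45, 42, 53, 93, 128, 144, 156, 154, 152, 153, 152, 158, 154, 155]
230 [157, 157, 152, 156, 151, 150, 143, 145, 144, 148, 151, 134, 74, 53, 54, 61, 59, 60, 57, 57, 57, 59, 61, 57, 58, 60, 62, 57, 58, 55, 58, 52, 51, 58, 94, 146, 150, 143, 141, 144, 143, 148, 149, 155, 161]
[array([ 0.0216, -0.0006,  0.0546]), array([-0.0178,  0.0021,  0.0546])]
```

Call:
drive_tool:
  increments:
    - [90,0.2,0.05,4,0,0,-0.05]
    - [90,0.2,0.05,7,0,0,-0.05]
    - [90,0.2,0.05,8.5,0,0,-0.05]
    - [90,0.2,0.05,8.5,0,0,-0.05]
    - [200,0.2,0.05,8.5,0,0,-0.05]
    - [255,0.2,0.05,8.5,0,0,-0.05]
    - [255,0.2,0.05,8.5,0,0,-0.05]
    - [255,0.2,0.05,8.5,0,0,-0.05]
    - [255,0.2,0.05,8.5,0,0,-0.05]
    - [255,0.2,0.05,8.5,0,0,-0.05]
  force: 50

```text
t: 4.65
tcp_pos: [0.6203, -0.2089, 0.0371]
tool_rot: [0.438, 0.899, -0.0, 0.002]
force: [-0.5, -0.5, 6.4]
finger_gap: 0.183
```

Run:
```python
from h import *
s=manip.sense();print(s["t"],s["tcp_pos"],s["q"].round(3),s["finger_gap"],s["force"],s["ft_torque"],pose()[1].as_rotvec())
```

```text
4.65 [ 0.62027026 -0.20885424  0.03713716] [-0.495  0.811  1.484 -0.     0.842 -1.159] 0.18336245070424784 [-0.45291822 -0.45725797  6.43565804] [ 0.03518158  0.06216857 -0.06344255] [ 1.37460036e+00  2.82108461e+00 -2.32685730e-04]
```

Gripped at a 15.6 mm opening, which matches the 16 mm bar. Lifting.

Call:
drive_tool:
  increments:
    - [255,0,0,-1,0,0,0]
    - [255,0,0,-4,0,0,0]
    - [255,0,0,-8,0,0,0]
    - [255,0,0,-12,0,0,0]
    - [255,0,0,-16,0,0,0]
    - [255,0,0,-19,0,0,0]
    - [255,0,0,-19,0,0,0]
    - [255,0,0,-19,0,0,0]

```text
t: 5.45
tcp_pos: [0.6187, -0.208, 0.2257]
tool_rot: [0.438, 0.899, -0.0, 0.0]
force: [-0.4, -1.2, -1.3]
finger_gap: 0.18
```

Run:
```python
from h import *
s=manip.sense();print(s["t"],s["tcp_pos"],s["finger_gap"],s["force"],s["ft_torque"]);print(plan((.5727,.1357,.226),2.131))
```

```text
5.45 [ 0.61865636 -0.20796589  0.22565531] 0.18032299881506084 [-0.37818072 -1.24220182 -1.3256438 ] [-0.02662825  0.07893836  0.00913059]
(array([29.9 , 17.56, -0.04]), array([-0.   ,  0.   , -1.467]))
```

Call:
drive_tool:
  increments:
    - [255,29.9,17.6,0,0,0,-1.467]
    - [255,29.9,17.6,0,0,0,-1.467]
    - [255,29.9,17.6,0,0,0,-1.467]
    - [255,29.9,17.6,0,0,0,-1.467]
    - [255,29.9,17.6,0,0,0,-1.467]
    - [255,29.9,17.6,0,0,0,-1.467]
    - [255,29.9,17.6,0,0,0,-1.467]
    - [255,29.9,17.6,0,0,0,-1.467]
    - [255,29.9,17.6,0,0,0,-1.467]
    - [255,29.9,17.6,0,0,0,-1.467]
    - [255,29.9,17.6,0,0,0,-1.467]
    - [255,29.9,17.6,0,0,0,-1.467]
    - [255,29.9,17.6,0,0,0,-1.467]
    - [255,29.9,17.6,0,0,0,-1.467]

```text
t: 6.85
tcp_pos: [0.5732, 0.1355, 0.2248]
tool_rot: [-0.276, 0.961, 0.0, -0.0]
force: [0.5, -0.1, -0.8]
finger_gap: 0.175
```

Run:
```python
from h import *
m=manip.camera_model("wrist");np.savez("m4.npz",**m)
g=manip.snapshot("wrist")[:,:,::-1];cv2.imwrite("pics/w4.png",g)
for n in("side","scene"):cv2.imwrite(f"pics/{n}4.png",manip.snapshot(n)[:,:,::-1])
s=manip.sense();print(s["t"],s["tcp_pos"],s["q"].round(3),s["finger_gap"],s["force"],plan((.5727,.1357,.12),2.131))
a=cv2.convertScaleAbs(g,alpha=1.8);
u=proj("side",(.573,.136,.12)).astype(int);b=cv2.resize(cv2.imread("pics/side4.png")[u[1]-50:u[1]+50,u[0]-40:u[0]+0+40],(320,400),interpolation=cv2.INTER_CUBIC)
u=proj("scene",(.573,.136,.12)).astype(int);c=cv2.resize(cv2.imread("pics/scene4.png")[u[1]-50:u[1]+50,u[0]-40:u[0]+40],(320,400),interpolation=cv2.INTER_CUBIC)
cv2.imwrite("pics/c5.png",cv2.resize(np.hstack([a[:, 160:480],b,c]),(800,333)))
```

```text
7.0 [0.5734123  0.13559989 0.22530755] [ 0.043  0.486  1.531 -0.     1.124 -2.088] 0.17726615816695357 [ 0.8939949   0.05632263 -1.10618196] (array([ 0.05,  0.05, 10.53]), array([ 0.   , -0.   , -0.001]))
```

View pics/c5.png

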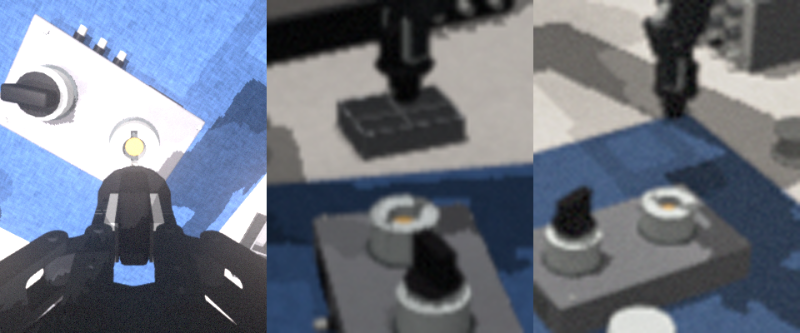

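The wrist crop shows the slots now vertical in the image at about (134,147), directly ahead of the carrier's flange. Next I'll measure the flange against the mouth in that same picture, so that camera offsets cancel.

Run:
```python
from h import *
from scipy.optimize import least_squares
m=dict(np.load("m4.npz"));g=cv2.imread("pics/w4.png");gr=g.max(2)
p,r=pose()
tool=lambda u,z:r.inv().apply(onz("wrist",u,z,m)-p)
def fit(P,rad=None):
    P=np.array(P)[:,:2]
    f=(lambda x:np.hypot(*(P-x[:2]).T)-(rad or x[2]))
    s=least_squares(f,[*P.mean(0)-[.01,0],.024],loss="soft_l1",f_scale=.0003);return s.x.round(5),np.abs(s.fun).mean().round(5)
# flange: topmost dark pixel scanning down columns from below the collar
sub=[]
for c in range(296,350):
    col=gr[:,c].astype(float)
    d=np.where((col[185:260]<45))[0]
    # continuous dark run of >=6
    for i in d:
        if (col[185+i:185+i+7]<55).all(): sub.append((c,185+i-.5));break
print([(c,round(v)) for c,v in sub[::4]])
for dz in(.005,.007):print("flange r24",fit([tool(u,p[2]-dz) for u in sub],.024))
# mouth ring: white outer edge + slots/bore
mn=g.min(2);k=((mn>150)).astype(np.uint8);roi=np.zeros_like(k);roi[130:215,275:370]=1
sat=(g.max(2).astype(int)-mn)<40
print(mn[170,280:365:3].tolist());print(mn[140:205:2,321].tolist())
cv2.imwrite("pics/c6.png",cv2.resize(g[120:270,270:375],(560,800),interpolation=cv2.INTER_CUBIC))
```

```text
[(300, 254), (304, 228), (308, 228), (312, 230), (316, 228), (320, 242), (324, 246), (328, 226), (332, 224), (336, 224), (340, 246)]
flange r24 (array([-0.01384,  0.00534,  0.024  ]), np.float64(0.00453))
flange r24 (array([-0.01471,  0.00529,  0.024  ]), np.float64(0.00458))
[156, 155, 155, 157, 172, 246, 245, 243, 247, 248, 89, 109, 111, 111, 111, 115, 110, 83, 246, 245, 246, 228, 228, 212, 136, 141, 157, 156, 144]
[147, 110, 118, 137, 146, 240, 244, 244, 149, 83, 110, 107, 108, 104, 113, 111, 109, 112, 113, 108, 111, 109, 109, 96, 105, 100, 114, 121, 149, 126, 57, 67, 61]
```

```bash
python3 -c "
import cv2;i=cv2.imread('pics/c6.png');cv2.imwrite('pics/c6.png',cv2.resize(i,(420,600)))"
```

```text
(no output)
```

View pics/c6.png

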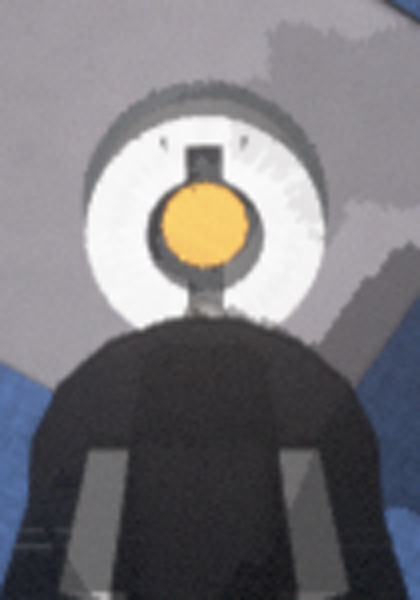

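Run:
```python
from h import *
m=dict(np.load("m4.npz"));p,r=pose()
t=lambda x,y,z:r.inv().apply(onz("wrist",(270+x/4-.5,120+y/4-.5),z,m)-p)[:2].round(4)
print("ring top -29:",t(206,115,.079)-[.029,0],"slot end -22.5",t(204,147,.079)-[.0225,0],"bottom slot",t(205.5,300,.079),"ring L/R",t(86,225,.079),t(327,225,.079))
z=p[2]-.007
print("bore top -14.5",t(205,181,.079)-[.0145,0],"bore bottom +14.5",t(205,292,.079)+[.0145,0])
print("flange top -24",t(205,317,z)-[.024,0],"L/R",t(30,450,z),t(380,450,z))
```

```text
ring top -29: [0.001  0.0008] slot end -22.5 [-1.e-04  3.e-04] bottom slot [-0.0157  0.0005] ring L/R [ 0.0034 -0.0284] [0.0032 0.03  ]
bore top -14.5 [-0.0003  0.0005] bore bottom +14.5 [0.0008 0.0004]
flange top -24 [0.0016 0.0004] L/R [ 0.0071 -0.0229] [0.007  0.0235]
```

Mouth is at tool (0.3, 0.4) mm and the flange at about (1.0, 0.3) mm, so I shift x by -0.8 mm. Descending to just above the mouth, then slowly in.

Call:
drive_tool:
  increments:
    - [255,-0.08,0.02,4,0,0,0]
    - [255,-0.08,0.02,8,0,0,0]
    - [255,-0.08,0.02,10,0,0,0]
    - [255,-0.08,0.02,10.6,0,0,0]
    - [255,-0.08,0.02,10.8,0,0,0]
    - [255,-0.08,0.02,11,0,0,0]
    - [255,-0.08,0.02,11.2,0,0,0]
    - [255,-0.08,0.02,11.3,0,0,0]
    - [255,-0.08,0.02,11.3,0,0,0]

```text
t: 7.9
tcp_pos: [0.5743, 0.1364, 0.113]
tool_rot: [-0.276, 0.961, -0.0, 0.001]
force: [0.1, 0.1, -1.2]
finger_gap: 0.182
```

```bash
cat > st.py <<'E'
from h import *
s=manip.sense();p,r=pose();y=r.as_matrix()[:,1]
print(s["t"],"p",p.round(4),"az",round(np.arctan2(y[1],y[0]),3),"F",s["force"].round(1),"Ftool",r.inv().apply(s["force"]).round(1),"M",s["ft_torque"].round(2),"gap",round(s["finger_gap"],3),"q6",s["q"][5].round(2))
E
python3 st.py
```

```text
7.9 p [0.5743 0.1364 0.113 ] az 2.131 F [ 0.1  0.1 -1.2] Ftool [-0.1  0.   1.2] M [-0.03 -0.01  0.03] gap 0.182 q6 -2.09
```

Call:
drive_tool:
  increments:
    - [255,0,0,0.1,0,0,0]
    - [255,0,0,0.2,0,0,0]
    - [255,0,0,0.3,0,0,0]
    - [255,0,0,0.4,0,0,0]
    - [255,0,0,0.5,0,0,0]
    - [255,0,0,0.6,0,0,0]
    - [255,0,0,0.6,0,0,0]

```text
t: 8.6
tcp_pos: [0.5738, 0.1363, 0.1061]
tool_rot: [-0.276, 0.961, 0.0, -0.0]
force: [-1.0, 0.8, -1.5]
finger_gap: 0.175
```

```bash
python3 st.py
```

```text
8.6 p [0.5738 0.1363 0.1061] az 2.131 F [-1.   0.8 -1.5] Ftool [0.4 1.2 1.5] M [-0.03 -0.03  0.03] gap 0.175 q6 -2.09
```

The pins passed the top face level with no load, so they are in the slots. Now pushing against the spring.

Call:
drive_tool:
  increments:
    - [255,0,0,0.2,0,0,0]
    - [255,0,0,0.4,0,0,0]
    - [255,0,0,0.6,0,0,0]
    - [255,0,0,0.8,0,0,0]
    - [255,0,0,0.9,0,0,0]
    - [255,0,0,1.0,0,0,0]
    - [255,0,0,1.0,0,0,0]

```text
t: 9.3
tcp_pos: [0.5741, 0.1364, 0.0965]
tool_rot: [-0.276, 0.961, -0.0, 0.0]
force: [-2.0, 0.5, 5.8]
finger_gap: 0.177
```

```bash
python3 st.py
```

```text
9.3 p [0.5741 0.1364 0.0965] az 2.131 F [-2.   0.5  5.8] Ftool [ 1.4  1.4 -5.8] M [-0.04  0.24  0.03] gap 0.177 q6 -2.09
```

Call:
drive_tool:
  increments:
    - [255,0,0,0.2,0,0,0]
    - [255,0,0,0.4,0,0,0]
    - [255,0,0,0.5,0,0,0]
    - [255,0,0,0.6,0,0,0]
    - [255,0,0,0.6,0,0,0]
    - [255,0,0,0.6,0,0,0]

```text
t: 9.9
tcp_pos: [0.5742, 0.1364, 0.091]
tool_rot: [-0.276, 0.961, -0.0, 0.0]
force: [-2.1, 0.2, 8.3]
finger_gap: 0.178
```

```bash
python3 st.py
```

```text
9.9 p [0.5742 0.1364 0.091 ] az 2.131 F [-2.1  0.2  8.3] Ftool [ 1.6  1.3 -8.3] M [0.01 0.4  0.01] gap 0.178 q6 -2.09
```

Depth is about 15 mm below the spring's rest height by both force and position, so the pins are under the rim. Starting the clockwise turn.

Call:
drive_tool:
  increments:
    - [255,0,-0.01,0,0,0,0.08]
    - [255,0,-0.015,0,0,0,0.16]
    - [255,0,-0.02,0,0,0,0.24]
    - [255,0.01,-0.03,0,0,0,0.32]
    - [255,0.01,-0.04,0,0,0,0.4]
    - [255,0.01,-0.04,0,0,0,0.4]

```text
t: 10.5
tcp_pos: [0.5753, 0.1359, 0.0913]
tool_rot: [-0.079, 0.997, -0.0, 0.001]
force: [-0.8, -0.4, 7.4]
finger_gap: 0.179
```

```bash
python3 st.py
```

```text
10.5 p [0.5753 0.1359 0.0913] az 1.73 F [-0.8 -0.4  7.4] Ftool [ 0.8 -0.3 -7.4] M [-0.12  0.19 -0.01] gap 0.179 q6 -1.69
```

Call:
drive_tool:
  increments:
    - [255,0,-0.01,0,0,0,0.1]
    - [255,0,-0.02,0,0,0,0.2]
    - [255,0,-0.03,0,0,0,0.3]
    - [255,0.01,-0.04,0,0,0,0.4]
    - [255,0.01,-0.05,0,0,0,0.5]
    - [255,0.02,-0.055,0,0,0,0.6]
    - [255,0.02,-0.06,0,0,0,0.68]
    - [255,0.03,-0.07,0,0,0,0.75]
    - [255,0.03,-0.07,0,0,0,0.75]

```text
t: 11.4
tcp_pos: [0.5752, 0.1353, 0.0913]
tool_rot: [0.291, 0.957, 0.001, 0.001]
force: [-0.7, 0.8, 7.6]
finger_gap: 0.175
```

```bash
python3 st.py
```

```text
11.4 p [0.5752 0.1353 0.0913] az 0.98 F [-0.7  0.8  7.6] Ftool [ 1.   0.3 -7.6] M [-0.05  0.09 -0.05] gap 0.175 q6 -0.94
```

Call:
drive_tool:
  increments:
    - [255,0,0,0,0,0,0.02]
    - [255,0,0,0,0,0,0.04]
    - [255,0,0,0,0,0,0.06]
    - [255,0,0,0,0,0,0.08]
    - [255,0,0,0,0,0,0.08]

```text
t: 11.9
tcp_pos: [0.5751, 0.1352, 0.0913]
tool_rot: [0.329, 0.944, 0.0, 0.001]
force: [0.2, -0.4, 8.0]
finger_gap: 0.176
```

```bash
python3 st.py
```

```text
11.9 p [0.5751 0.1352 0.0913] az 0.901 F [ 0.2 -0.4  8. ] Ftool [-0.5 -0.2 -8. ] M [-0.02  0.16 -0.  ] gap 0.176 q6 -0.86
```

Call:
drive_tool:
  increments:
    - [255,0,0,0,0,0,0.015]
    - [255,0,0,0,0,0,0.03]
    - [255,0,0,0,0,0,0.04]
    - [255,0,0,0,0,0,0.05]
    - [255,0,0,0,0,0,0.05]

```text
t: 12.4
tcp_pos: [0.5748, 0.1349, 0.0913]
tool_rot: [0.352, 0.936, 0.0, 0.001]
force: [-1.3, -2.2, 7.8]
finger_gap: 0.176
```

```bash
python3 st.py
```

```text
12.4 p [0.5748 0.1349 0.0913] az 0.852 F [-1.3 -2.2  7.8] Ftool [-0.5 -2.5 -7.8] M [-0.19  0.21  0.09] gap 0.176 q6 -0.81
```

Call:
drive_tool:
  increments:
    - [255,0,0,0,0,0,0.01]
    - [255,0,0,0,0,0,0.02]
    - [255,0,0,0,0,0,0.02]

```text
t: 12.7
tcp_pos: [0.5746, 0.1348, 0.0913]
tool_rot: [0.361, 0.933, -0.0, 0.001]
force: [-0.5, -0.6, 8.4]
finger_gap: 0.176
```

```bash
python3 st.py
```

```text
12.7 p [0.5746 0.1348 0.0913] az 0.832 F [-0.5 -0.6  8.4] Ftool [-0.  -0.8 -8.4] M [-0.28  0.31  0.18] gap 0.176 q6 -0.79
```

The moment rises to 0.18 N m, so this is the stop. Backing off to the notch and letting it rise gently.

Call:
drive_tool:
  increments:
    - [255,0,0,0,0,0,-0.04]
    - [255,0,0,0,0,0,-0.08]
    - [255,0,0,0,0,0,-0.08]
    - [255,0,0,-0.1,0,0,-0.08]
    - [255,0,0,-0.2,0,0,-0.08]
    - [255,0,0,-0.3,0,0,-0.08]
    - [255,0,0,-0.35,0,0,-0.08]
    - [255,0,0,-0.35,0,0,-0.08]

```text
t: 13.5
tcp_pos: [0.5748, 0.135, 0.0946]
tool_rot: [0.324, 0.946, 0.0, 0.001]
force: [-1.2, -0.4, 6.4]
finger_gap: 0.179
```

```bash
python3 st.py
```

```text
13.5 p [0.5748 0.135  0.0946] az 0.911 F [-1.2 -0.4  6.4] Ftool [ 0.6 -1.1 -6.4] M [-0.2   0.18 -0.03] gap 0.179 q6 -0.87
```

Call:
drive_tool:
  increments:
    - [255,0,0,-0.1,0,0,0]
    - [255,0,0,-0.2,0,0,0]
    - [255,0,0,-0.25,0,0,0]
    - [255,0,0,-0.25,0,0,0]

```text
t: 13.9
tcp_pos: [0.5748, 0.135, 0.0968]
tool_rot: [0.324, 0.946, 0.0, 0.001]
force: [0.3, -1.0, 4.9]
finger_gap: 0.18
```

```bash
python3 st.py
```

```text
13.9 p [0.5748 0.135  0.0968] az 0.911 F [ 0.3 -1.   4.9] Ftool [-0.8 -0.6 -4.9] M [-0.19  0.03  0.01] gap 0.18 q6 -0.87
```

It rose about 4.3 of the 5 mm into the notches. Releasing and withdrawing.

Call:
drive_tool:
  increments:
    - [170,0,0,0,0,0,0]
    - [130,0,0,0,0,0,0]
    - [90,0,0,0,0,0,0]
    - [90,0,0,0,0,0,0]
    - [90,0,0,0,0,0,0]
    - [90,0,0,-1,0,0,0]
    - [90,0,0,-3,0,0,0]
    - [90,0,0,-6,0,0,0]
    - [90,0,0,-10,0,0,0]
    - [90,0,0,-14,0,0,0]
    - [90,0,0,-14,0,0,0]
    - [90,0,0,-14,0,0,0]

```text
t: 15.1
tcp_pos: [0.5744, 0.1353, 0.2381]
tool_rot: [0.324, 0.946, 0.001, 0.002]
force: [-0.8, 1.2, 0.4]
finger_gap: 0.647
```

```bash
python3 st.py
python3 - <<'E'
from h import *
m=manip.camera_model("wrist");np.savez("m5.npz",**m)
g=manip.snapshot("wrist")[:,:,::-1];cv2.imwrite("pics/w5.png",g)
cs=[cv2.resize(cv2.convertScaleAbs(g,alpha=1.6),(480,300))]
for n in("side","scene"):
    i=manip.snapshot(n)[:,:,::-1];u=proj(n,(.573,.08,.1)).astype(int)
    cs.append(cv2.resize(i[u[1]-50:u[1]+50,u[0]-50:u[0]+50],(300,300),interpolation=cv2.INTER_CUBIC)[:, 70:230])
cv2.imwrite("pics/c7.png",np.hstack(cs))
E
```

```text
15.1 p [0.5744 0.1353 0.2381] az 0.911 F [-0.8  1.2  0.4] Ftool [ 1.3  0.4 -0.4] M [ 0.01  0.03 -0.  ] gap 0.647 q6 -0.87
```

View pics/c7.png

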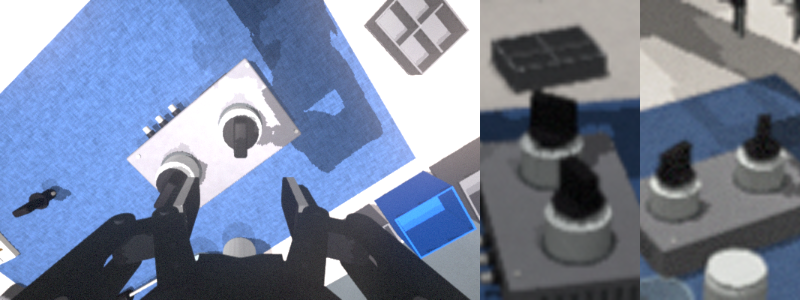

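The picture shows the carrier upright in its collar at wrist crop (241,130), seated about as deep as its locked neighbour, with the gripper clear. Handing in.

```bash
python3 -c "
from station import manip
print(manip.sign_off())"
```

```text
the job is handed in; nothing more can be done
None
```

The larger black carrier is in the empty holder and should be locked. I handed the job in at about 15 s of robot time; no verdict was reported.

- **Insertion:** The pins dropped into the slots without load. The spring force agreed with about 15 mm of travel.
- **Turn:** I turned it clockwise until the moment rose to 0.18 N m at the stop, about 1.28–1.30 rad. I then eased it back 0.08 rad towards the notch centre.
- **Locking:** It rose about 4.3 of the 5 mm into the notches before I let go.
- **Forces:** Every reading I took was under 10 N, well below the 60 N limit. I read force only at the end of each move, so brief peaks in between were not seen.

In the last pictures the carrier stands upright at about the same height as its locked neighbour, with the gripper clear. I did not measure the final 0.7 mm of rise after release or test the lock with a counter-turn. The small bar-size mismatch in the first pictures (38.5 mm measured against 44 mm) made no difference. No check failed.

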